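# Load the last soil pot and offer up the shaker's retaining plate

## Task

Put the loose capped soil pot upright into the one empty well of the shaker block, pushed in until its cap rests on the block, and let go of it. Then pick up the T-shaped retaining plate by its black fin and hold it level and still over the block, hovering about 15 mm above the three steel posts without touching them, with each of its three holes straight above the threaded hole in the matching post, so that I can start the screws. Finish while still holding the plate there, and leave the other things on the bench where they are.

Things in the scene. Friction and masses are not known exactly. Their poses are not given: they have to be found in the camera images.
- block: Shaker block, fixed: aluminium, 50 mm high, from x -95 to +140 and y -60 to +60 mm about its origin on the bench; z up. On top stand three steel posts, 18 mm across, 32 mm tall: two at one end (x -75, y +45 and -45), a single one at the other (x +120, y 0). Two fixed lime-green pot caps (40 mm across, 22 mm tall) sit on top at x -30 and x +80, y 0; the empty well is midway between them
- well (a point): Centre of the mouth of the empty round well, level with the block's top face (50 mm above the bench), at x +25, y 0 in the block's frame. The well is 34 mm across and 47 mm deep
- thread_a (a point): Centre of the top of the block's post at x -75, y +45 mm, where its 6 mm threaded hole opens (82 mm above the bench)
- thread_b (a point): The same for the post at x -75, y -45 mm
- thread_c (a point): The same for the single post at x +120, y 0
- pot_center (a point): Loose sample pot, upright, 66 mm tall, about 60 g: clear body with soil, 30 mm across, 44 mm long, foot tapered to 20 mm, under a lime-green cap 40 mm across and 22 mm tall. This point is on its axis, 33 mm above the foot; z up its axis. Hold it by the sides of the cap, fingertips above the cap's lower edge, which comes to rest on the block's top
- plate_grip (a point): Retaining plate, loose, flat on the bench: T-shaped, aluminium, 5 mm thick, about 300 g. This point is the centre of its black upright fin, 60 mm long (along x), 12 mm thick (y), from 5 to 47 mm above the plate's underside; it is 26 mm above the underside, at the plate's centre of mass. z up, x along the plate to its narrow end
- hole_a (a point): Centre of the plate's hole at x -75, y +45 mm, at the plate's underside; belongs over thread_a
- hole_b (a point): Centre of the plate's hole at x -75, y -45 mm, at the underside; belongs over thread_b
- hole_c (a point): Centre of the hole in the narrow end, x +120, y 0, at the underside; belongs over thread_c
- plate: The same plate; origin at its underside, under the fin's centre, same axes. Cross bar (40 x 120 mm) centred at x -75; tongue 50 mm wide from x -55 to +135 mm. Three 12 mm through holes match the posts: x -75, y +45 and -45; x +120, y 0
- pot: The same sample pot; origin at the centre of its foot
- cap_a: Bystander: loose lime-green screw cap, mouth up, 36 mm across, 14 mm tall, lying between plate and block; origin under its centre
- cap_b: Bystander: another such cap, farther away
- cap_c: Bystander: another such cap, near the robot
- spatula: Bystander: spatula, 200 mm long, lying near the robot; origin under it
- beaker: Bystander: glass beaker, 72 mm across, 85 mm tall, on the left; origin under its centre
Mind the look-alikes: they are no part of the job. Several things look just like the pot: the one meant starts farthest to the robot's right.

How it is judged:
On the way:
1. the pot is in the well, cap down on the block, and released (horizontal distance between pot_center and well below 0.006 m and z of pot_center in the frame of block below 0.042 m and angle between pot_center's own z axis and vertical below 0.1 rad and contact force between the fingers and pot below 0.1 N), for 0.2 s.
At the end, for the whole second after the job is handed in: Pot in the well, cap down on the block within 3 mm, upright within 0.1 rad. Plate held still by the gripper, level within 0.09 rad, each hole within 5 mm horizontally of its threaded hole and 4 to 27 mm above the post top, touching neither block nor pot (horizontal distance between pot_center and well below 0.006 m and z of pot_center in the frame of block below 0.042 m and angle between pot_center's own z axis and vertical below 0.1 rad and horizontal distance between hole_a and thread_a below 0.005 m and horizontal distance between hole_b and thread_b below 0.005 m and horizontal distance between hole_c and thread_c below 0.005 m and z of hole_a in the frame of block between 0.086 and 0.109 m and z of hole_b in the frame of block between 0.086 and 0.109 m and z of hole_c in the frame of block between 0.086 and 0.109 m and angle between plate's own z axis and vertical below 0.09 rad and linear speed of plate below 0.02 m/s and contact force between plate and block below 0.1 N and contact force between plate and pot below 0.1 N and contact force between the fingers and plate above 1 N); the arm keeps its last pose, push and grip.
It fails at once if a bystander is moved more than 25 mm (distance of any of cap_a, cap_b, cap_c, spatula, beaker from where it was at the start of the episode above 0.025 m).
It also fails if it takes over 58 s, if anything falls off the work surface, if the arm or the gripper's body presses on something with over 40 N, if the wrist force passes 120 N, or if a joint passes its speed limit or range.

## Robot

A 6-joint arm with a two-finger parallel gripper is mounted at the origin on the work surface. World frame = base frame: x ahead of the robot, y to its left, z up, the work surface at z = 0. Lengths are in m, angles in rad, forces in N, time in s.
With the tool pointing down it reaches from about 0.375 to 0.975 m from the base axis. Payload 3.8 kg.
Tool frame: the origin (TCP) lies midway between the tips of the shut fingers; the grasp point (between the pads) lies 19 mm behind it; y points along the fingers, x is the direction in which the jaws open and shut, and the axes are right-handed (so a half turn about y gives the same grasp; the last joint's range is limited). The gripper opens to 88 mm and grips with 3 to 60 N. Pads are 18 mm wide; open, the fingers measure 123 mm over their backs; the gripper's body (75 mm by 187 mm) begins 45 mm behind the grasp point.
Start: joints at [1.122, 0.264, 1.604, -0, 1.274, -0.037], TCP at [0.27, 0.619, 0.239] pointing down, gripper open.
Joint ranges: [-2.63, 2.63], [-0.94, 2.18], [0.31, 2.57], [-1.31, 4.45], [0, 2.66], [-2.55, 2.55]. Speed limits (rad/s): [2.57, 2.57, 3.14, 3.14, 3.14, 3.14].

## Interface

Orientations are given as a unit quaternion [w, x, y, z].
In Python, from bench import robot gives the robot as it stands.
- The arm moves only by the tool carry_out, never from a script. Its argument "plan" is a list of rows, each a list of 5 numbers: the shift along the world's x, y, z in m, then the turn about the world's z in degrees, then the opening, from -1 (shut) to 1 (fully open). In form: [[tx, ty, tz, twist, grip], ...]. A call has 1 to 12 rows; each row shifts and turns the commanded pose from where the row before left it; what a row does not reach is not made up. A row lasts 1/12 s, in which the tool goes at most 41.7 mm and 7.16 degrees, less where a joint would pass 70% of its speed; a pose out of reach is approached as far as the arm can. A call with a gripper value outside its range is refused whole. The fingers move at their own pace and stop on an object; "squeeze" is the grip in N (left out, the last holds). Time passes only in rows, so rows that do not move let the fingers close. It gives the time, the measured TCP pose, the force and the opening at its end, in the units of the state.
- robot.get_state(): the state, without advancing time (a new reading comes with each control period).
- robot.camera(name): name is "side" or "top" or "wrist"; returns a dict with "pixels" (480x640x3 uint8, blue, green, red), "z_map" (480x640 float32, m along the optical axis (not along the pixel's ray), 0 where there is no reading), "mtx" (3x3 intrinsics, pixels), "rvec" (rotation vector, rad) and "tvec" (3), from world to camera coordinates, as OpenCV has them. Camera axes: x right, y down, z forward; pixel columns grow to the right and rows downward; lengths in m; the calibration is good to about 2 mm. A picture is of the moment at which its call begins.
- robot.job_done(): hands the job in, once; it reports no verdict.
The state is a dict: "t": time; "joint_positions": joint angles; "qvel": joint speeds; "joint_efforts": joint torques, N m; "eef_pos": TCP position; "tool_rot": TCP orientation; "contact_force": force on the tool from outside, world axes, zero at the start; "wrist_torque": the same for the moment, N m; "opening": finger opening in m.
Only numpy, scipy, OpenCV 4.12 (cv2) and the standard library are available. Lean on these libraries where they do the work, as an engineer would, in place of code of your own. Each camera call takes 0.05 s, during which the arm holds its last target. There are 200 camera calls.

## Working session

There is one attempt and no reset: what is moved stays moved. The work goes in short steps, Python scripts to look and compute and a tool call to move; the robot and the scene stay as the last step left them, time stands still between calls to the robot, and variables do not carry over. Pictures are saved under pics/ and viewed, about 8 in all and at most 12, crops included, and the job is handed in when it is done.

Besides the shell and the picture viewer there is one more tool, called as name([rows], argument=value, ...), one row to a line, values as JSON. carry_out: Moves the arm, as the interface text tells. Its arguments: {"type":"object","properties":{"plan":{"type":"array"},"squeeze":{"type":"number"}},"required":["plan"]}

```bash
mkdir -p pics; ls; cat > h.py <<'E'
import numpy as np, cv2
from bench import robot
def cam(n):
    c=robot.camera(n); R=cv2.Rodrigues(np.array(c["rvec"],float))[0]; c["R"]=R; c["t"]=np.array(c["tvec"],float).ravel()
    return c
def cloud(c):
    v,u=np.mgrid[0:480,0:640]; z=c["z_map"].astype(float); K=np.array(c["mtx"])
    P=np.stack([(u-K[0,2])/K[0,0]*z,(v-K[1,2])/K[1,1]*z,z],-1)
    W=(P-c["t"])@c["R"]; W[z==0]=np.nan
    return W
E
python3 - <<'E'
from h import *
for n in("top","side"):
    c=cam(n); cv2.imwrite(f"pics/{n}0.png",c["pixels"]); np.savez(f"{n}0.npz",W=cloud(c),p=c["pixels"])
    print(n,-c["R"].T@c["t"],c["mtx"])
print(robot.get_state())
E
```

```text
pics
top [0.38297285 0.11672232 1.22650428] [[457.71793981   0.         314.36127171]
 [  0.         457.71793981 229.62660166]
 [  0.           0.           1.        ]]
side [ 0.02391142 -0.50578501  0.94928966] [[528.86884279   0.         322.35370783]
 [  0.         528.86884279 240.18289463]
 [  0.           0.           1.        ]]
{'t': 0.1, 'joint_positions': array([ 1.12207966e+00,  2.64687534e-01,  1.60521689e+00, -1.31973074e-05,
        1.27368368e+00, -3.68540293e-02]), 'qvel': array([ 2.32274729e-04, -1.69111355e-03, -3.73047818e-03, -5.75674616e-04,
       -5.29162714e-04, -1.78626310e-05]), 'joint_efforts': array([ 5.39831344e-04, -5.03619611e+01, -3.58071756e+01,  7.32047064e-02,
        2.32452666e-02, -8.62068168e-05]), 'eef_pos': array([0.26991841, 0.61799792, 0.23751704]), 'tool_rot': array([-0.59130576,  0.59204201,  0.38659514, -0.38779886]), 'contact_force': array([ 0.70526807,  0.10838074, -0.56637926]), 'wrist_torque': array([ 0.05182842, -0.00309703, -0.00268283]), 'opening': 0.08798898895367817}
```

View pics/top0.png

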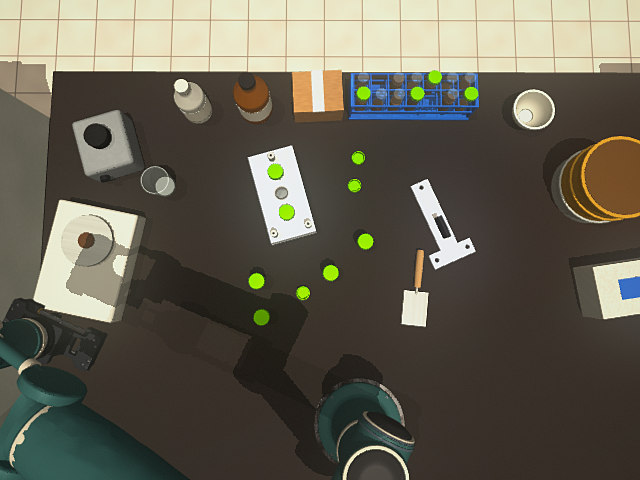

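View pics/side0.png

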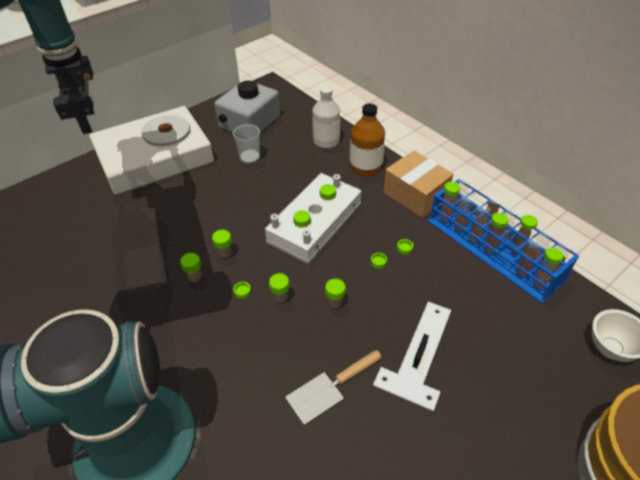

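The top view shows the block with two posts at the near end (275,233), (308,222), the single post at (270,156) and the empty well at (281,193). The rightmost free-standing pot is at (365,241). The plate's fin is at (441,226), its narrow end at (424,185) and its crossbar at (452,252). The side view agrees, so I'll measure next.

```bash
cat > m.py <<'E'
from h import *
def fit(W,p,n):
    g=lambda m:W[m]
    z=W[...,2]; b,gg,r=[p[...,i].astype(int) for i in range(3)]
    v,u=np.mgrid[0:480,0:640]
    green=(gg>120)&(gg-b>80)&(gg-r>40)
    nn,lab,st,ce=cv2.connectedComponentsWithStats(green.astype(np.uint8))
    for i in range(1,nn):
        if st[i,4]>40:
            m=lab==i; zt=np.nanpercentile(z[m],90); q=m&(abs(z-zt)<.004)
            (cx,cy),rad=cv2.minEnclosingCircle(W[q][:,:2].astype(np.float32))
            print(n,"green",ce[i].round(),"c",np.round([cx,cy,zt,rad],4),"mean",np.nanmean(W[q],0).round(4))
def rect(P):
    r=cv2.minAreaRect((P[:,:2]*1000).astype(np.float32)); return r
if __name__=="__main__":
    for n in("top","side"):
        d=np.load(n+"0.npz"); W,p=d["W"],d["p"]; fit(W,p,n)
        x,y,z=W[...,0],W[...,1],W[...,2]
        white=(p.min(-1)>110)
        bm=white&(abs(z-.05)<.006)&(abs(x-.5)<.16)&(abs(y-.2)<.14); print("block",bm.sum(),np.nanmedian(z[bm]),rect(W[bm]))
        pm=white&(z<.012)&(y<-.1)&(y>-.33)&(x>.28)&(x<.6); print("plate",pm.sum(),np.nanmedian(z[pm]),rect(W[pm]))
        fm=(z>.038)&(z<.06)&(y<-.1)&(y>-.33)&(x>.3)&(x<.6); print("fin",fm.sum(),np.nanmedian(z[fm]),rect(W[fm]))
        qm=(z>.076)&(z<.09)&(abs(x-.5)<.2)&(abs(y-.2)<.16)
        nn,lab,st,ce=cv2.connectedComponentsWithStats(qm.astype(np.uint8))
        for i in range(1,nn):
            if st[i,4]>5: print("post?",ce[i].round(),st[i,4],W[lab==i].mean(0).round(4))
E
python3 m.py
```

```text
top green [434.  77.] c [ 0.8808 -0.1848  0.1232  0.0177] mean [ 0.8809 -0.1844  0.1214]
top green [363.  93.] c [ 0.8374 -0.0057  0.123   0.0174] mean [ 0.8377 -0.0044  0.1214]
top green [417.  93.] c [ 0.8388 -0.1393  0.1228  0.0177] mean [ 0.8383 -0.1399  0.1209]
top green [471.  93.] c [ 0.8377 -0.2732  0.1227  0.0178] mean [ 0.8377 -0.2741  0.1211]
top green [358. 157.] c [ 0.7018 -0.0011  0.0147  0.018 ] mean [ 0.7022 -0.0013  0.0144]
top green [275. 171.] c [0.6494 0.2186 0.0745 0.0199] mean [0.65   0.2181 0.0727]
top green [354. 185.] c [0.6249 0.0094 0.014  0.0177] mean [0.624  0.0077 0.013 ]
top green [286. 212.] c [0.5436 0.1885 0.0748 0.0195] mean [0.5433 0.1891 0.0732]
top green [365. 241.] c [ 0.4708 -0.0128  0.069   0.0194] mean [ 0.4706 -0.0122  0.0671]
top green [330. 272.] c [0.3904 0.0753 0.069  0.0198] mean [0.3909 0.0752 0.0672]
top green [256. 281.] c [0.3691 0.2617 0.0684 0.0201] mean [0.3692 0.2629 0.0664]
top green [303. 292.] c [0.3376 0.1467 0.0135 0.0175] mean [0.3368 0.1479 0.0133]
top green [261. 317.] c [0.2789 0.2495 0.0684 0.0189] mean [0.2787 0.2489 
[... 1489 characters left out ...]
 green [335. 287.] c [ 0.4718 -0.0147  0.0678  0.0213] mean [ 0.4708 -0.0145  0.0661]
side green [241. 289.] c [0.3386 0.145  0.0138 0.0199] mean [0.3382 0.1446 0.013 ]
block 2264 0.04975698597536676 ((577.3572387695312, 197.03228759765625), (200.8726806640625, 124.72073364257812), 15.732044219970703)
plate 3920 0.004348072061090299 ((432.2186279296875, -221.11585998535156), (178.49913024902344, 328.6207580566406), 82.10152435302734)
fin 183 0.046916687701300995 ((511.3276672363281, -221.860107421875), (60.49961471557617, 12.010637283325195), 23.766231536865234)
post? [336. 178.] 38 [0.6882 0.2271 0.0806]
post? [274. 217.] 44 [0.4895 0.2169 0.0813]
post? [306. 233.] 51 [0.5135 0.1305 0.0807]
```

carry_out([
  [0.01, -0.0316, 0, -7, 1],
  [0.01, -0.0316, 0, -7, 1],
  [0.01, -0.0316, 0, -7, 1],
  [0.01, -0.0316, 0, -7, 1],
  [0.01, -0.0316, 0, -7, 1],
  [0.01, -0.0316, 0, -7, 1],
  [0.01, -0.0316, 0, -7, 1],
  [0.01, -0.0316, 0, -7, 1],
  [0.01, -0.0316, 0, -7, 1],
  [0.01, -0.0316, 0, -7, 1],
  [0.01, -0.0316, 0, -7, 1],
  [0.01, -0.0316, 0, -7, 1],
], squeeze=20)

```text
t: 1.1
eef_pos: [0.39, 0.2377, 0.2383]
tool_rot: [-0.698, 0.699, -0.11, 0.11]
contact_force: [0.8, -0.1, 0.7]
opening: 0.088
```

carry_out([
  [0.01, -0.0316, 0, -7, 1],
  [0.01, -0.0316, 0, -7, 1],
  [0.01, -0.0316, 0, -7, 1],
  [0.01, -0.0316, 0, -7, 1],
  [0.01, -0.0316, 0, -7, 1],
  [0.01, -0.0316, 0, -7, 1],
  [0.01, -0.0316, 0, -7, 1],
  [0.01, -0.0316, 0, -7, 1],
  [0, 0, 0, 0, 1],
  [0, 0, 0, 0, 1],
])

```text
t: 1.93
eef_pos: [0.47, -0.0148, 0.2382]
tool_rot: [-0.565, 0.566, -0.425, 0.424]
contact_force: [-0.4, 0.8, -0.1]
opening: 0.0883
```

```bash
cat >> h.py <<'E'
from scipy.spatial.transform import Rotation as Ro
def st():
    s=robot.get_state(); q=s["tool_rot"]; M=Ro.from_quat([q[1],q[2],q[3],q[0]]).as_matrix()
    print("t",round(s["t"],2),"pos",s["eef_pos"].round(4),"yaw",np.degrees(np.arctan2(M[1,0],M[0,0])).round(2),"ydir",M[:,1].round(3),"F",s["contact_force"].round(2),"open",round(s["opening"],4),"j",s["joint_positions"].round(2))
E
python3 - <<'E'
from h import *
from m import fit
st()
c=cam("wrist"); cv2.imwrite("pics/w1.png",c["pixels"]); fit(cloud(c),c["pixels"],"wrist")
E
```

```text
t 1.93 pos [ 0.47   -0.0148  0.2382] yaw -73.75 ydir [-0.001  0.    -1.   ] F [-0.36  0.75 -0.15] open 0.0883 j [-0.08 -0.13  2.02  0.    1.25  1.2 ]
wrist green [344.  16.] c [0.6247 0.0093 0.0142 0.0174] mean [0.6177 0.0084 0.0143]
wrist green [73. 37.] c [0.5446 0.1886 0.0733 0.0204] mean [0.5445 0.1881 0.0723]
wrist green [320. 209.] c [ 0.4705 -0.0135  0.0672  0.0203] mean [ 0.4715 -0.0143  0.0662]
wrist green [194. 267.] c [0.3907 0.0757 0.0672 0.0195] mean [0.391  0.0756 0.0663]
wrist green [131. 274.] c [0.3372 0.1462 0.0144 0.0188] mean [0.3379 0.1481 0.0141]
wrist green [  2. 330.] c [0.281  0.2336 0.0669 0.0128] mean [0.2801 0.2329 0.0661]
```

carry_out([
  [0.001, 0.001, -0.03, -0.5, 1],
  [0, 0, -0.03, 0, 1],
  [0, 0, -0.03, 0, 1],
  [0, 0, -0.03, 0, 1],
  [0, 0, -0.03, 0, 1],
  [0, 0, -0.025, 0, 1],
  [0, 0, -0.015, 0, 1],
  [0, 0, 0, 0, -1],
  [0, 0, 0, 0, -1],
  [0, 0, 0, 0, -1],
  [0, 0, 0, 0, -1],
  [0, 0, 0, 0, -1],
], squeeze=20)

```text
t: 2.98
eef_pos: [0.4726, -0.0122, 0.0504]
tool_rot: [0.565, -0.564, 0.425, -0.427]
contact_force: [0.3, 0.0, 0.1]
opening: 0.0568
```

carry_out([
  [0, 0, 0, 0, -1],
  [0, 0, 0, 0, -1],
  [0, 0, 0, 0, -1],
  [0, 0, 0, 0, -1],
])

```text
t: 3.32
eef_pos: [0.4717, -0.0125, 0.0494]
tool_rot: [0.565, -0.564, 0.426, -0.426]
contact_force: [0.7, -1.0, 3.7]
opening: 0.0394
```

carry_out([
  [0, 0, 0.01, 0, -1],
  [0, 0, 0.03, 0, -1],
  [0, 0, 0.04, 0, -1],
  [0, 0, 0.03, 0, -1],
  [0.0125, 0.0215, 0, 0, -1],
  [0.0125, 0.0215, 0, 0, -1],
  [0.0125, 0.0215, 0, 0, -1],
  [0.0125, 0.0215, 0, 0, -1],
  [0.0125, 0.0215, 0, 0, -1],
  [0.0125, 0.0215, 0, 0, -1],
  [0.0125, 0.0215, 0, 0, -1],
  [0.0125, 0.0215, 0, 0, -1],
])

```text
t: 4.32
eef_pos: [0.5714, 0.1606, 0.159]
tool_rot: [-0.564, 0.565, -0.426, 0.426]
contact_force: [0.6, -0.9, -0.2]
opening: 0.0393
```

carry_out([
  [0.0125, 0.0215, 0, 0, -1],
  [0.0125, 0.0215, 0, 0, -1],
  [0, 0, 0, 0, -1],
  [0, 0, 0, 0, -1],
  [0, 0, 0, 0, -1],
])

```text
t: 4.73
eef_pos: [0.5955, 0.2021, 0.1585]
tool_rot: [-0.564, 0.565, -0.426, 0.426]
contact_force: [0.6, -0.1, -1.1]
opening: 0.0396
```

```bash
python3 - <<'E'
from h import *
from m import fit
st()
for n in("wrist","top"):
    c=cam(n); cv2.imwrite(f"pics/{n}2.png",c["pixels"]); W=cloud(c);fit(W,c["pixels"],n)
    x,y,z=[W[...,i] for i in range(3)]
    qm=(z>.076)&(z<.09)&(abs(x-.58)<.13)&(abs(y-.2)<.1)&(np.hypot(x-.597,y-.202)>.07)
    nn,lab,s,ce=cv2.connectedComponentsWithStats(qm.astype(np.uint8))
    for i in range(1,nn):
        if s[i,4]>20: print("post?",ce[i].round(),s[i,4],W[lab==i].mean(0).round(4))
E
```

```text
t 4.73 pos [0.5955 0.2021 0.1585] yaw -74.07 ydir [-0.001 -0.001 -1.   ] F [ 0.62 -0.11 -1.07] open 0.0396 j [ 0.29  0.24  1.79 -0.    1.12  1.58]
wrist green [318. 151.] c [0.6504 0.2189 0.0732 0.0202] mean [0.6507 0.2187 0.0723]
wrist green [622. 158.] c [0.7006 0.     0.0143 0.0182] mean [0.6981 0.0063 0.0139]
wrist green [565. 247.] c [0.625  0.0093 0.0145 0.0186] mean [0.6255 0.0102 0.0138]
wrist green [320. 330.] c [0.5949 0.2018 0.176  0.0207] mean [0.596  0.202  0.1752]
wrist green [303. 468.] c [0.3417 0.1483 0.014  0.0172] mean [0.3506 0.1497 0.0129]
wrist green [399. 473.] c [0.4069 0.0781 0.0521 0.0094] mean [0.4089 0.0798 0.0505]
post? [318.  77.] 964 [0.6885 0.2292 0.0824]
post? [376. 382.] 137 [0.5146 0.1396 0.0811]
post? [263. 383.] 62 [0.4928 0.213  0.081 ]
top green [434.  77.] c [ 0.8805 -0.1839  0.1228  0.0177] mean [ 0.8805 -0.1841  0.121 ]
top green [363.  93.] c [ 0.8378 -0.0041  0.1224  0.0175] mean [ 0.8384 -0.0043  0.1207]
top green [417.  93.] c [ 0.8375 -0.1401  0.1225  0.0173] mean [ 0.838  -0.1397  0.1208]
top green [471.  93.] c [ 0.8379 -0.2741  0.1228  0.0181] mean [ 0.8381 -0.2741  0.1211]
top green [358. 157.] c [ 0.7012 -0.0009  0.0154  0.0179] mean [ 0.7035 -0.0026  0.0147]
top green [354. 185.] c [0.6247 0.0096 0.0147 0.0178] mean [0.6237 0.0088 0.0146]
top green [285. 207.] c [0.5486 0.191  0.075  0.0158] mean [0.5544 0.192  0.0734]
top green [255. 281.] c [0.3693 0.2627 0.0688 0.0192] mean [0.3697 0.2655 0.067 ]
top green [261. 317.] c [0.2788 0.2491 0.0682 0.0186] mean [0.2785 0.2497 0.0665]
```

View pics/wrist2.png

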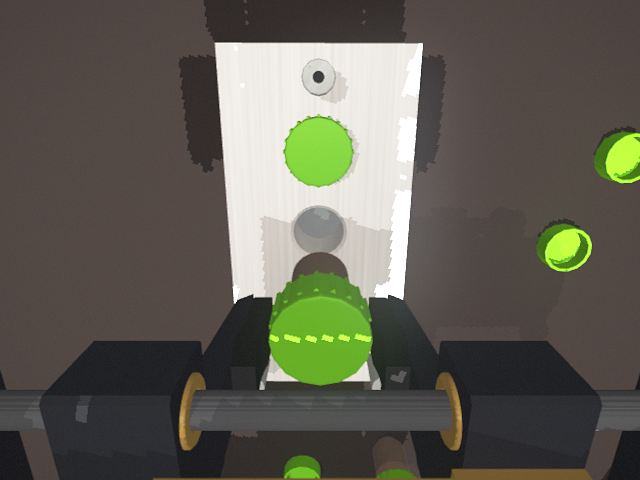

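The wrist view shows the pot gripped upright, with the empty well at (318,230) just beyond it on the block's centreline. The pot needs about +2 mm in x and +1 mm in y.

carry_out([
  [0.0018, 0.0013, 0, 0, -1],
  [0, 0, -0.025, 0, -1],
  [0, 0, -0.02, 0, -1],
  [0, 0, -0.01, 0, -1],
  [0, 0, -0.01, 0, -1],
  [0, 0, -0.006, 0, -1],
  [0, 0, -0.006, 0, -1],
  [0, 0, 0, 0, -1],
  [0, 0, 0, 0, -1],
])

```text
t: 5.58
eef_pos: [0.5982, 0.2039, 0.082]
tool_rot: [0.564, -0.564, 0.426, -0.426]
contact_force: [0.0, 0.1, -0.1]
opening: 0.0397
```

```bash
python3 - <<'E'
from h import *
from m import fit
st()
E
```

```text
t 5.58 pos [0.5982 0.2039 0.082 ] yaw -74.1 ydir [ 0.  0. -1.] F [ 0.01  0.07 -0.1 ] open 0.0397 j [0.29 0.32 1.84 0.   0.98 1.58]
```

carry_out([
  [0, 0, -0.006, 0, -1],
  [0, 0, -0.006, 0, -1],
  [0, 0, -0.006, 0, -1],
  [0, 0, -0.004, 0, -1],
  [0, 0, -0.003, 0, -1],
  [0, 0, 0, 0, -1],
  [0, 0, 0, 0, -1],
])

```text
t: 6.17
eef_pos: [0.5978, 0.2038, 0.0564]
tool_rot: [-0.564, 0.564, -0.426, 0.426]
contact_force: [0.6, 0.4, -0.6]
opening: 0.039
```

carry_out([
  [0, 0, -0.002, 0, -1],
  [0, 0, -0.001, 0, -1],
  [0, 0, 0, 0, -1],
])

```text
t: 6.42
eef_pos: [0.5985, 0.204, 0.0554]
tool_rot: [0.565, -0.564, 0.426, -0.426]
contact_force: [-2.7, -0.6, 7.4]
opening: 0.0401
```

carry_out([
  [0, 0, 0, 0, 0.2],
  [0, 0, 0, 0, 0.4],
  [0, 0, 0, 0, 0.6],
  [0, 0, 0, 0, 0.6],
  [0, 0, 0, 0, 0.6],
  [0, 0, 0.01, 0, 0.6],
  [0, 0, 0.03, 0, 0.6],
  [0, 0, 0.04, 0, 1],
  [0, 0, 0.04, 0, 1],
  [0, 0, 0.04, 0, 1],
  [0, 0, 0, 0, 1],
  [0, 0, 0, 0, 1],
])

```text
t: 7.42
eef_pos: [0.6005, 0.2046, 0.2189]
tool_rot: [0.567, -0.562, 0.424, -0.428]
contact_force: [0.6, 0.1, -1.1]
opening: 0.0882
```

```bash
python3 - <<'E'
from h import *
from m import fit
st()
for n in("wrist","side"):
    c=cam(n); cv2.imwrite(f"pics/{n}3.png",c["pixels"]); W=cloud(c);fit(W,c["pixels"],n)
    x,y,z=[W[...,i] for i in range(3)]
    qm=(z>.077)&(z<.09)&(abs(x-.58)<.13)&(abs(y-.2)<.1)
    nn,lab,s,ce=cv2.connectedComponentsWithStats(qm.astype(np.uint8))
    for i in range(1,nn):
        if s[i,4]>20: print("post?",ce[i].round(),s[i,4],W[lab==i].mean(0).round(4))
E
```

```text
t 7.42 pos [0.6005 0.2046 0.2189] yaw -74.1 ydir [ 0.008  0.003 -1.   ] F [ 0.59  0.07 -1.14] open 0.0882 j [0.29 0.2  1.72 0.   1.21 1.58]
wrist green [320. 147.] c [0.6504 0.2187 0.0732 0.0202] mean [0.6532 0.2192 0.0723]
wrist green [576. 157.] c [ 0.7012 -0.0012  0.0145  0.0187] mean [ 0.7017 -0.0011  0.0139]
wrist green [320. 223.] c [0.5979 0.2037 0.0732 0.0202] mean [0.5982 0.2036 0.0722]
wrist green [527. 233.] c [0.6247 0.0091 0.0145 0.0188] mean [0.6251 0.0102 0.0138]
wrist green [320. 288.] c [0.5447 0.1884 0.0731 0.0199] mean [0.5453 0.1889 0.0722]
wrist green [194. 437.] c [0.3672 0.2621 0.0673 0.0193] mean [0.3615 0.2604 0.0661]
wrist green [305. 440.] c [0.3374 0.1465 0.0143 0.018 ] mean [0.3313 0.1455 0.0134]
wrist green [388. 450.] c [0.3906 0.0756 0.0669 0.0211] mean [0.3919 0.0762 0.0661]
wrist green [197. 475.] c [0.2952 0.2509 0.0555 0.0125] mean [0.2974 0.2523 0.0542]
post? [321.  93.] 568 [0.6885 0.2292 0.0824]
post? [266. 343.] 380 [0.4902 0.2196 0.0817]
post? [374. 344.] 374 [0.5144 0.1337 0.0818]
side green [452. 187.] c [ 0.8385 -0.0064  0.1216  0.0185] mea
[... 483 characters left out ...]
0.3704 0.2617 0.0675 0.0215] mean [0.3699 0.2609 0.0659]
side green [405. 245.] c [ 0.7035 -0.0027  0.0147  0.0193] mean [ 0.7015 -0.0033  0.014 ]
side green [554. 254.] c [ 0.837  -0.2773  0.1221  0.0183] mean [ 0.8373 -0.277   0.1204]
side green [378. 259.] c [0.6261 0.0091 0.014  0.0196] mean [0.625  0.0077 0.013 ]
side green [189. 260.] c [0.2791 0.248  0.0681 0.0201] mean [0.2799 0.2474 0.0662]
side green [278. 281.] c [0.3906 0.0737 0.0678 0.0206] mean [0.3907 0.0738 0.0661]
side green [242. 290.] c [0.3384 0.1424 0.0133 0.0165] mean [0.3365 0.1355 0.0139]
post? [336. 177.] 34 [0.6887 0.2269 0.0809]
post? [274. 217.] 42 [0.4893 0.2171 0.0814]
post? [306. 233.] 47 [0.5137 0.1307 0.0812]
```

View pics/wrist3.png

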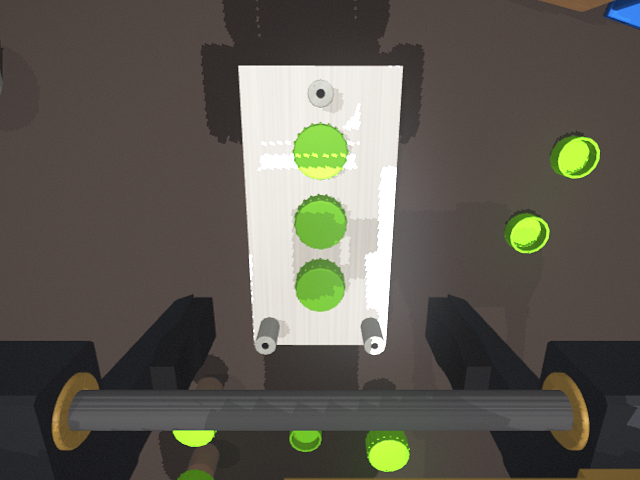

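The wrist view shows three caps in a row on the block. The new pot at (320,223) has the same cap height as its fixed neighbours and sits within 1 mm of the well centre. Next is the plate.

carry_out([
  [-0.0075, -0.0355, 0, 0.65, 1],
  [-0.0075, -0.0355, 0, 0.65, 1],
  [-0.0075, -0.0355, 0, 0.65, 1],
  [-0.0075, -0.0355, 0, 0.65, 1],
  [-0.0075, -0.0355, 0, 0.65, 1],
  [-0.0075, -0.0355, 0, 0.65, 1],
  [-0.0075, -0.0355, 0, 0.65, 1],
  [-0.0075, -0.0355, 0, 0.65, 1],
  [-0.0075, -0.0355, 0, 0.65, 1],
  [-0.0075, -0.0355, 0, 0.65, 1],
  [-0.0075, -0.0355, 0, 0.65, 1],
  [-0.0065, -0.034, 0, 0.65, 1],
])

```text
t: 8.52
eef_pos: [0.5065, -0.2216, 0.2108]
tool_rot: [-0.592, 0.592, -0.388, 0.385]
contact_force: [-0.2, -0.2, -0.8]
opening: 0.0883
```

carry_out([
  [0, 0, 0, 0, 1],
  [0, 0, 0, 0, 1],
  [0, 0, 0, 0, 1],
])

```text
t: 8.77
eef_pos: [0.5078, -0.2199, 0.2116]
tool_rot: [0.592, -0.592, 0.388, -0.386]
contact_force: [0.5, 0.4, -0.5]
opening: 0.0881
```

```bash
cat > p.py <<'E'
from h import *
from m import rect
def plate(n,name,zlo,zhi,save=True):
    c=cam(n); W=cloud(c); p=c["pixels"]
    if save: cv2.imwrite(f"pics/{name}.png",p)
    x,y,z=[W[...,i] for i in range(3)]
    fm=(z>.040)&(z<.055)&(np.hypot(x-.5115,y+.221)<.06)
    print(n,"fin",fm.sum(),np.nanmedian(z[fm]),rect(W[fm]))
    v=W[fm][:,:2]; print(v.mean(0))
    return c,W
E
python3 - <<'E'
from p import *
st(); plate("wrist","w4",0,0); plate("top","t4",0,0)
E
```

```text
t 8.77 pos [ 0.5078 -0.2199  0.2116] yaw -66.36 ydir [-0.003  0.002 -1.   ] F [ 0.51  0.37 -0.45] open 0.0881 j [-0.45  0.06  1.89  0.    1.2   0.7 ]
wrist fin 1075 0.047167521680948954 ((511.6019287109375, -220.30551147460938), (59.778907775878906, 11.523347854614258), 24.067367553710938)
[ 0.51293185 -0.21988887]
top fin 0 nan ((0.0, 0.0), (0.0, 0.0), 0.0)
[nan nan]
  return np.nanmean(a, axis, out=out, keepdims=keepdims)
p.py:9: RuntimeWarning: Mean of empty slice.
  v=W[fm][:,:2]; print(v.mean(0))
  ret = um.true_divide(
```

View pics/w4.png

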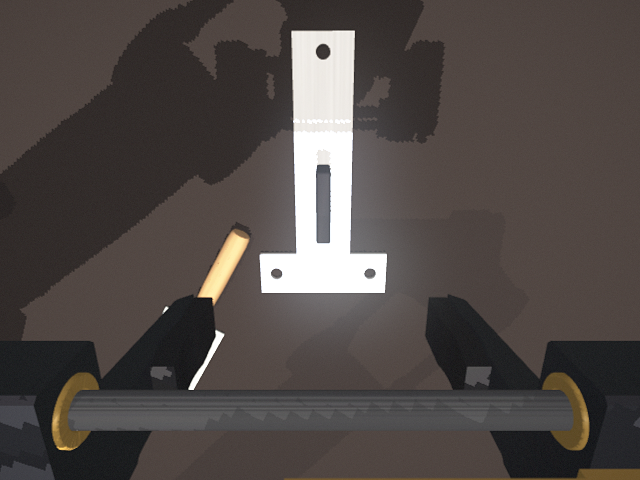

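The wrist view shows the fin at (323,203) and the spatula handle end at (240,232), clear of the left finger if the jaws are partly closed.

carry_out([
  [0.004, -0.0005, -0.02, 0.2, 0.4],
  [0, 0, -0.03, 0, 0.4],
  [0, 0, -0.03, 0, 0.4],
  [0, 0, -0.03, 0, 0.4],
  [0, 0, -0.03, 0, 0.4],
  [0, 0, -0.02, 0, 0.4],
  [0, 0, -0.02, 0, 0.4],
  [0, 0, -0.01, 0, 0.4],
  [0, 0, -0.005, 0, 0.4],
  [0, 0, 0, 0, 0.4],
  [0, 0, 0, 0, 0.4],
])

```text
t: 9.78
eef_pos: [0.5138, -0.2209, 0.0195]
tool_rot: [0.593, -0.593, 0.385, -0.386]
contact_force: [0.7, -0.5, 0.1]
opening: 0.0617
```

```bash
python3 -c "
from h import *
st()"
```

```text
t 9.78 pos [ 0.5138 -0.2209  0.0195] yaw -66.05 ydir [ 0.001 -0.    -1.   ] F [ 0.67 -0.53  0.15] open 0.0617 j [-0.45  0.28  2.03  0.    0.83  0.7 ]
```

carry_out([
  [-0.002, 0.0005, -0.006, 0, 0.4],
  [0, 0, 0, 0, 0.4],
  [0, 0, 0, 0, -1],
  [0, 0, 0, 0, -1],
  [0, 0, 0, 0, -1],
  [0, 0, 0, 0, -1],
  [0, 0, 0, 0, -1],
  [0, 0, 0, 0, -1],
  [0, 0, 0, 0, -1],
  [0, 0, 0, 0, -1],
  [0, 0, 0, 0, -1],
  [0, 0, 0, 0, -1],
], squeeze=50)

```text
t: 10.78
eef_pos: [0.5109, -0.2206, 0.0127]
tool_rot: [-0.593, 0.593, -0.386, 0.386]
contact_force: [-0.5, 0.4, 0.4]
opening: 0.0116
```

carry_out([
  [0, 0, 0, 0, -1],
  [0, 0, 0, 0, -1],
  [0, 0, 0, 0, -1],
  [0, 0, 0.005, 0, -1],
  [0, 0, 0.02, 0, -1],
  [0, 0, 0.03, 0, -1],
  [0, 0, 0.03, 0, -1],
  [0, 0, 0.03, 0, -1],
  [0, 0, 0.03, 0, -1],
  [0, 0, 0, 0, -1],
  [0, 0, 0, 0, -1],
])

```text
t: 11.7
eef_pos: [0.5122, -0.2212, 0.1597]
tool_rot: [0.593, -0.593, 0.384, -0.387]
contact_force: [0.4, -0.4, -2.7]
opening: 0.0115
```

```bash
cat > q.py <<'E'
from p import *
from scipy import ndimage
def look(n,name,cx,cy,zlo=.1):
    c=cam(n); W=cloud(c); p=c["pixels"]; cv2.imwrite(f"pics/{name}.png",p)
    s=robot.get_state()["eef_pos"]
    x,y,z=[W[...,i] for i in range(3)]
    m=(p.min(-1)>100)&(abs(z-cy)<.02)&(np.hypot(x-s[0],y-s[1])<.16)
    P=W[m]; A=np.c_[P[:,:2]-s[:2],np.ones(len(P))]; 
    k=np.linalg.lstsq(A,P[:,2],rcond=None)[0]; r=abs(A@k-P[:,2])<.003; k=np.linalg.lstsq(A[r],P[r,2],rcond=None)[0]
    print(n,"plate top n",r.sum(),"slopes",k[:2].round(4),"z at tcp",k[2].round(4), rect(P[r]))
    mm=np.zeros(m.shape,np.uint8); mm[m]=1
    f=ndimage.binary_fill_holes(mm)&(mm==0)
    nn,lab,st_,ce=cv2.connectedComponentsWithStats(f.astype(np.uint8))
    K=np.array(c["mtx"]); o=-c["R"].T@c["t"]
    for i in range(1,nn):
        if st_[i,4]>12:
            d=c["R"].T@np.array([(ce[i][0]-K[0,2])/K[0,0],(ce[i][1]-K[1,2])/K[1,1],1])
            h=k[2]; X=o+d*(h-o[2])/d[2]; print(" hole px",ce[i].round(),st_[i,4],"world@top",X.round(4))
E
python3 - <<'E'
from q import *
st(); s=robot.get_state()["eef_pos"]
for n in("wrist","side"): look(n,n+"5",0,s[2]-.008)
E
```

```text
t 11.7 pos [ 0.5122 -0.2212  0.1597] yaw -66.1 ydir [ 0.004 -0.002 -1.   ] F [ 0.42 -0.38 -2.72] open 0.0115 j [-0.45  0.1   1.94  0.    1.09  0.7 ]
wrist plate top n 41186 slopes [ 0.0046 -0.0025] z at tcp 0.1523 ((522.3311767578125, -217.15794372558594), (213.03404235839844, 50.347537994384766), 23.88995361328125)
side plate top n 2051 slopes [0.0002 0.0002] z at tcp 0.1498 ((495.0955505371094, -228.59414672851562), (154.77976989746094, 119.97333526611328), 23.894651412963867)
 hole px [391. 340.] 22 world@top [ 0.4247 -0.2109  0.1498]
 hole px [441. 360.] 24 world@top [ 0.461  -0.2932  0.1498]
```

View pics/wrist5.png

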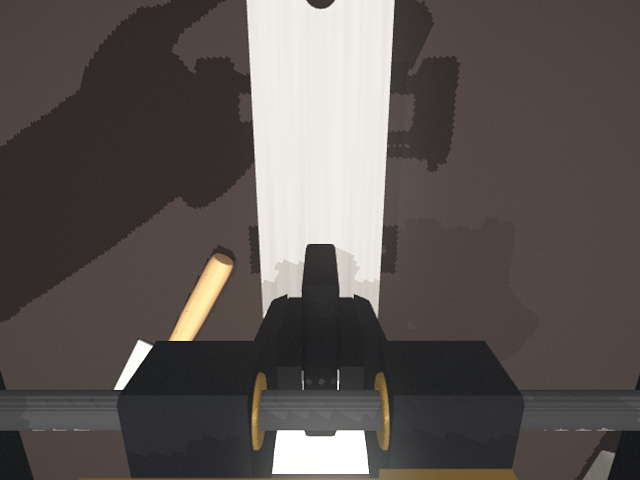

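The wrist view shows the plate held level by the fin at (320,300), with hole c at (320,3). I'll carry it over the block now.

carry_out([
  [0.005, 0.015, 0, -0.7, -1],
  [0.005, 0.03, 0, -0.7, -1],
  [0.005, 0.04, 0, -0.7, -1],
  [0.005, 0.04, 0, -0.7, -1],
  [0.005, 0.04, 0, -0.7, -1],
  [0.005, 0.04, 0, -0.7, -1],
  [0.005, 0.04, 0, -0.7, -1],
  [0.005, 0.04, 0, -0.7, -1],
  [0.005, 0.04, 0, -0.6, -1],
  [0.005, 0.04, 0, -0.6, -1],
  [0.005, 0.035, 0, -0.6, -1],
  [0.005, 0.018, 0, -0.6, -1],
])

```text
t: 12.8
eef_pos: [0.5687, 0.2009, 0.1542]
tool_rot: [-0.564, 0.566, -0.427, 0.424]
contact_force: [1.2, 0.3, -2.7]
opening: 0.0118
```

carry_out([
  [0, 0, -0.015, 0, -1],
  [0, 0, -0.01, 0, -1],
  [0, 0, 0, 0, -1],
  [0, 0, 0, 0, -1],
  [0, 0, 0, 0, -1],
  [0, 0, 0, 0, -1],
])

```text
t: 13.3
eef_pos: [0.5711, 0.1966, 0.1329]
tool_rot: [0.564, -0.564, 0.426, -0.426]
contact_force: [0.6, -0.1, -2.8]
opening: 0.0113
```

```bash
python3 - <<'E'
from q import *
st(); s=robot.get_state()["eef_pos"]
for n in("wrist","side","top"): look(n,n+"6",0,s[2]-.008)
E
```

```text
t 13.3 pos [0.5711 0.1966 0.1329] yaw -74.17 ydir [ 0.  0. -1.] F [ 0.58 -0.06 -2.77] open 0.0113 j [ 0.29  0.22  1.87 -0.    1.06  1.58]
wrist plate top n 41148 slopes [ 0.0007 -0.0007] z at tcp 0.1255 ((581.6827392578125, 199.14517211914062), (213.1931915283203, 50.48293685913086), 15.830170631408691)
side plate top n 1088 slopes [ 0.0031 -0.0028] z at tcp 0.1253 ((585.3908081054688, 196.47479248046875), (219.37188720703125, 122.45634460449219), 14.164651870727539)
top plate top n 478 slopes [0.0044 0.0056] z at tcp 0.1259 ((530.0361938476562, 191.06295776367188), (58.13993835449219, 107.2884521484375), 16.090749740600586)
```

View pics/side6.png

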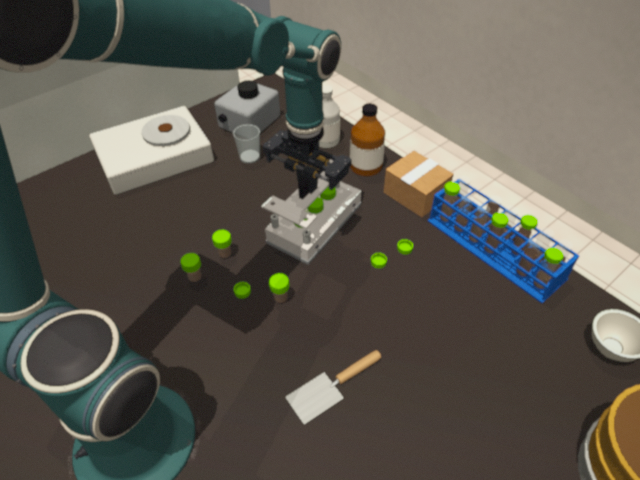

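The side view shows the plate over the block and above the posts. I'll lower it to the hover height, trim x, then check the holes against the posts.

carry_out([
  [0.0015, 0, -0.008, 0, -1],
  [0, 0, -0.008, 0, -1],
  [0, 0, -0.006, 0, -1],
  [0, 0, 0, 0, -1],
  [0, 0, 0, 0, -1],
  [0, 0, 0, 0, -1],
  [0, 0, 0, 0, -1],
  [0, 0, 0, 0, -1],
])

```text
t: 14.12
eef_pos: [0.5728, 0.1975, 0.1111]
tool_rot: [0.565, -0.564, 0.426, -0.426]
contact_force: [0.4, 0.4, -1.8]
opening: 0.0119
```

```bash
python3 - <<'E'
from q import *
st(); s=robot.get_state()["eef_pos"]
for n in("wrist","top","side"): look(n,n+"7",0,s[2]-.008)
t=cv2.resize(cv2.imread("pics/side7.png")[160:270,230:390],None,fx=4.9,fy=4.9,interpolation=cv2.INTER_CUBIC); cv2.imwrite("pics/s7c.png",t)
w=cv2.imread("pics/wrist7.png")
a=cv2.resize(cv2.imread("pics/top7.png")[130:260,220:340],None,fx=3.69,fy=3.69,interpolation=cv2.INTER_CUBIC); b=w[:480,150:490]; print(a.shape)
cv2.imwrite("pics/c7.png",np.hstack([cv2.resize(a,(443,480)),b]))
E
```

```text
t 14.12 pos [0.5728 0.1975 0.1111] yaw -74.09 ydir [ 0.001  0.    -1.   ] F [ 0.42  0.43 -1.81] open 0.0119 j [ 0.29  0.24  1.88 -0.    1.02  1.58]
wrist plate top n 41167 slopes [ 0.0012 -0.0003] z at tcp 0.1037 ((583.43994140625, 200.2233428955078), (213.04046630859375, 50.39154815673828), 15.916786193847656)
top plate top n 335 slopes [-0.0078 -0.0036] z at tcp 0.1031 ((535.0722045898438, 193.84747314453125), (49.75960159301758, 105.29019927978516), 16.191246032714844)
side plate top n 1042 slopes [0.0024 0.0028] z at tcp 0.1032 ((585.5604248046875, 198.64256286621094), (215.41831970214844, 121.50037384033203), 15.595040321350098)
(480, 443, 3)
```

View pics/c7.png

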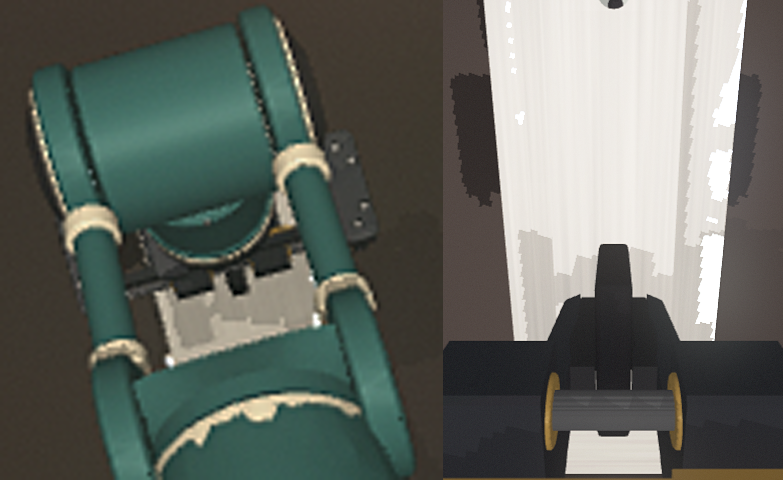

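View pics/s7c.png

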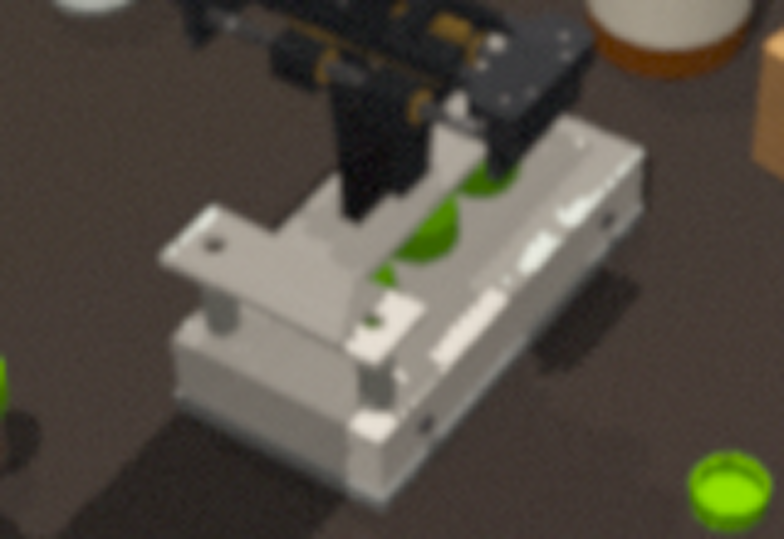

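```bash
python3 - <<'E'
from h import *
c=cam("side");K=np.array(c["mtx"]);o=-c["R"].T@c["t"]
for px in((213,244),(372,322)):
    u,v=px[0]/4.9+230-.4,px[1]/4.9+160-.4
    d=c["R"].T@np.array([(u-K[0,2])/K[0,0],(v-K[1,2])/K[1,1],1])
    print((o+d*(.1035-o[2])/d[2]).round(4))
w=cam("wrist");W=cloud(w);x,y,z=[W[...,i] for i in range(3)]
# hole c: dark pixels in top rows
p=w["pixels"]; m=np.zeros((480,640),bool); m[:14,300:345]=(p[:14,300:345].max(-1)<110); v,u=np.nonzero(m); print("holec px",u.min(),u.max(),v.max())
o=-w["R"].T@w["t"];K=np.array(w["mtx"])
for uu,vv in(((u.min()+u.max())/2,v.max()),):
    d=w["R"].T@np.array([(uu-K[0,2])/K[0,0],(vv-K[1,2])/K[1,1],1]);print("near edge of hole c",(o+d*(.1035-o[2])/d[2]).round(4))
f=(abs(z-.1455)<.005)&(np.hypot(x-.573,y-.197)<.06); P=W[f]; print("fin n",f.sum(),P.mean(0).round(4), "max along", ((P[:,:2]-[.573,.197])@[.9622,.2723]).max(),"lat",np.percentile((P[:,:2]-[.573,.197])@[-.2723,.9622],[2,98]).round(4))
st()
E
```

```text
[0.4907 0.2205 0.1035]
[0.5146 0.1335 0.1035]
holec px 315 329 8
near edge of hole c [0.6832 0.2281 0.1035]
fin n 5571 [0.5832 0.2002 0.1453] max along 0.030854792196714186 lat [-0.0174  0.0179]
t 14.37 pos [0.5726 0.1974 0.1109] yaw -74.09 ydir [ 0.  0. -1.] F [-0.15  1.03 -2.64] open 0.0115 j [0.29 0.24 1.88 0.   1.02 1.58]
```

carry_out([
  [0, -0.001, 0, 0, -1],
  [0, 0, 0, 0, -1],
  [0, 0, 0, 0, -1],
  [0, 0, 0, 0, -1],
  [0, 0, 0, 0, -1],
  [0, 0, 0, 0, -1],
  [0, 0, 0, 0, -1],
  [0, 0, 0, 0, -1],
])

```text
t: 15.03
eef_pos: [0.5725, 0.1964, 0.1107]
tool_rot: [-0.564, 0.564, -0.426, 0.426]
contact_force: [0.0, -0.1, -2.4]
opening: 0.0114
```

```bash
python3 - <<'E'
from q import *
st(); s=robot.get_state()["eef_pos"]; look("wrist","wrist8",0,s[2]-.008); st()
print(robot.job_done())
E
```

```text
t 15.03 pos [0.5725 0.1964 0.1107] yaw -74.1 ydir [-0.  0. -1.] F [ 0.04 -0.09 -2.41] open 0.0114 j [0.29 0.24 1.88 0.   1.02 1.58]
wrist plate top n 41152 slopes [ 0.0005 -0.0006] z at tcp 0.1033 ((583.014404296875, 199.01380920410156), (213.0342254638672, 50.335845947265625), 15.91014289855957)
t 15.08 pos [0.5725 0.1964 0.1107] yaw -74.09 ydir [-0.  0. -1.] F [-0.52  0.1  -2.92] open 0.012 j [0.29 0.24 1.88 0.   1.02 1.58]
the job is handed in; nothing more can be done
None
```

The pot is in the well and released, and the plate is being held level over the three posts. I handed the job in at about 15 s; no verdict is reported.

- **Pot:** The rightmost pot is seated and let go. Its cap is at the same height as the two fixed caps, and it sits within about 1 mm of the well centre.
- **Plate:** It is gripped by the fin at 50 N. It is level to within 0.001 rad and turned about 0.1° from the block. Its underside is about 16 mm above the posts. The force reading is just the plate's weight, so nothing is touching.
- **Hole alignment:** The wrist camera put the holes within about 1 mm of the threads. The side camera disagreed, showing up to 3 mm of offset in y, within its calibration error and pixel size. I moved the plate 1 mm in that direction as a compromise. I did not measure the holes again individually after that move; a last wrist view showed the plate shifted as intended.
- **Bystanders:** I touched none of them. I checked cap positions after placing the pot and they had not moved. I saw the spatula and beaker in place in the later views but did not measure them.

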